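# Push the stuck nozzle out of the cookie press

## Robot

A 6-joint arm with a two-finger parallel gripper is mounted at the origin on the work surface. World frame = base frame: x ahead of the robot, y to its left, z up, the work surface at z = 0. Lengths are in mm, angles in rad, forces in N, time in s.
With the tool pointing down it reaches from about 250 to 725 mm from the base axis. Payload 4 kg.
Tool frame: the origin (TCP) lies at the very end of the fingers, on their centre line; the grasp point (between the pads) lies env.grip_depth behind it (env.grip_depth is the distance from the TCP to the grasp point, in mm); z points along the fingers, y is the line along which they close (so a half turn about z gives the same grasp; the last joint's range is limited). The gripper opens to 85 mm and grips with 20 to 120 N. Pads are 22 mm wide; open, the fingers measure 114 mm over their backs; the gripper's body (76 mm by 85 mm) begins 54 mm behind the grasp point. The pads swing forward as they close: fully open they stand 13 mm farther back than shut.
Start: joints at [-1.231, 0.241, 0.005, 1.335, 0, 1.571], TCP at [166.647, -471.411, 201.806] pointing down, gripper open.
Joint ranges: [-2.72, 2.72], [-1.05, 1.87], [-1.09, 1.28], [-1.99, 2.15], [-1.42, 1.44], [-3.14, 3.14]. Speed limits (rad/s): [2.79, 2.79, 3.14, 3.14, 3.14, 3.14].

## Interface

Orientations are given as a unit quaternion [x, y, z, w].
In Python, from rig import env, vision, nets gives the robot as it stands. The module is installed in compiled form; this text tells all that it offers.
- The arm moves only by the tool arm_command, never from a script. Its argument "increments" is one flat list of numbers, 7 for each row, row after row: the turn, a rotation vector about the tool's x, y, z as a fraction of full scale, then the shift along the tool's x, y, z as a fraction of full scale, then the opening, from 0 (shut) to 1 (fully open). A call has 1 to 12 rows; each row shifts and turns the commanded pose from where the row before left it, along the tool's axes as they then stand; what a row does not reach is not made up. Full scale, the value 1, is 0.04 m for a shift and 0.1 rad for a turn. A row lasts 1/10 s, in which the tool goes at most 50 mm and 8.59 degrees, less where a joint would pass 70% of its speed; a pose out of reach is approached as far as the arm can. A call with a number of a shift or a turn outside -1 to 1 is refused whole. A call with a gripper value outside its range is refused whole. The fingers move at their own pace and stop on an object; "force" is the grip in N (left out, the last holds). Time passes only in rows, so rows that do not move let the fingers close. It gives the time, the measured TCP pose, the force, the opening and the grip force at its end, in the units of the state.
- env.observe(): the state, without advancing time (a new reading comes with each control period).
- vision.camera(name): name is "scene" or "top" or "wrist"; returns (picture, depth): 420x560x3 uint8, red, green, blue; 420x560 float32, mm along the optical axis (not along the pixel's ray), 0 where there is no reading.
- vision.camera_info(name): a dict with "fx", "fy", "cx", "cy" (pixels), "rvec" (rotation vector, rad) and "tvec" (3), from world to camera coordinates, as OpenCV has them. Camera axes: x right, y down, z forward; pixel columns grow to the right and rows downward; lengths in mm; the calibration is good to about 2 mm. A picture is of the moment at which its call begins: read the wrist's pose just before it. camera_info takes no time and is no camera call; for the wrist camera it gives the pose at the moment of the call.
- env.finish_job(): hands the job in; it is judged then, once.
Trained networks look in the newest picture that a camera, given by its name, has taken for a name from the list of things; names that differ only in an ending like _2 or _b are one class to them, and where a whole thing is asked for, a point or a joint stands for the part that bears it (a point fixed in the world has none). Each returns a list of dicts, best first, with "conf" (0 to 1); they miss things now and then, are a little off and sometimes report something else, mostly with a low value. They report only what shows in the picture. A call takes as long as a camera call.
- nets.trace(target, camera): "pixels" (420x560 bool, what is visible of it) and "location" ([row, column] as shares, 0 to 1, of the picture: columns of its width, rows of its height, amid what is visible of it).
- nets.tip_of(target, camera): "location" ([row, column] as shares, 0 to 1, of the picture: columns of its width, rows of its height: a listed point, or the origin of a listed thing).
The state is a dict: "clock": time; "joint_pos": joint angles; "joint_velocities": joint speeds; "tau": joint torques, N m; "ee_pos": TCP position; "tool_rot": TCP orientation; "ft_force": force on the tool from outside, world axes, zero at the start; "ft_torque": the same for the moment, N m; "finger_gap": opening from 0.0 (shut) to 1.0 (fully open); "finger_force": force on a finger pad.
Only numpy, scipy, OpenCV 4.12 (cv2) and the standard library are available. Lean on these libraries where they do the work, as an engineer would, in place of code of your own. Each camera call takes 0.05 s, during which the arm holds its last target. There are 200 camera calls.

## Task

Take the push rod out of its wooden block, put it down through the guide hole in the cap of the cookie-press barrel and press slowly and gently, without forcing anything, until the nozzle drops out into the drip tray below. Then draw the rod out and stand it back in its block, leaving the nozzle in the tray and the jar, mug and cutter where they are.

Things in the scene. Friction and masses are not known exactly. Their poses are not given: they have to be found in the camera images.
- stand: Fixed steel drying stand: drip tray 150 x 150 mm, lip 16 mm high, tray floor 4 mm above the table; two posts (62 mm from the middle on +y and -y, 109 mm tall) and a bridge hold an upright aluminium barrel over the tray's middle: 47 mm outside, bore 34 mm, underside 75 mm above the table, a white cap on top. Origin: on the table under the barrel's axis; z up, y towards a post.
- nozzle: Loose steel nozzle, 60 g, in the bore's lower end, snout down: wide part 32 mm across, 17 mm long; cone 9 mm; snout 22 mm across, 18 mm long, its end showing 13 mm under the barrel. Origin: centre of the wide part's flat top, 30 mm below the cap's top when seated; z away from the snout. It falls once the rod's foot is 50 to 57 mm below the cap's top.
- rod: Loose upright push rod, 150 g: round steel shaft 16 mm across, 72 mm long, flat square-edged foot; wooden collar 36 mm across, 72 to 78 mm above the foot; square wooden handle 24 x 24 mm, 78 to 125 mm above the foot. Origin: centre of the foot; z towards the handle; x, y square to the handle's flats. Fully in, the collar meets the cap, foot 12 mm below the barrel.
- block: Fixed dark wooden block 90 x 90 x 50 mm with one round upright hole, 24 mm across and 42 mm deep (floor 8 mm above the table), in which the rod stands on its foot. Origin: under the block's middle, on the table and on the hole's axis; z up.
- hole_floor (a point): Centre of the floor of the block's hole, 8 mm above the table.
- jar: Glass jar with a steel lid, 76 mm across, 110 mm tall; a bystander. Origin: centre of its underside.
- mug: White mug, 80 mm across, 90 mm tall, with a handle; a bystander. Origin: centre of its underside.
- cutter: Plain steel round biscuit cutter, a ring 60 mm across and 30 mm tall; a bystander. Origin: centre of its underside.
- ball_ring (a point): Point on the barrel's axis, 8 mm above the barrel's underside, level with three spring balls in the wall that keep the nozzle in and rub on what passes. Driving the nozzle out takes about 5 to 20 N at 10 mm/s, and more the faster it is pushed.
- cap_top (a point): Point on the BARREL'S axis, level with the flat top of its round white cap (51 mm across, 10 mm thick), 135 mm above the table. The cap's only hole, 19 mm across, square-edged, right through, lies off-centre: its middle is 5 mm from this point, on a side that is different each time and is not measured; see it or feel for it. The cap is tight and does not turn.

How it is judged:
By the outcome, as a careful person would: the job done as asked, in the order asked, and still so for the second after the job is handed in, with the robot touching nothing.
It also fails if it takes over 72 s, if anything falls off the work surface, if the arm or the gripper's body presses on something with over 40 N, if the wrist force passes 120 N, or if a joint passes its speed limit or range.

## Working session

There is one attempt and no reset: what is moved stays moved. The work goes in short steps, Python scripts to look and compute and a tool call to move; the robot and the scene stay as the last step left them, time stands still between calls to the robot, and variables do not carry over. Pictures are saved under pics/ and viewed, at most 10 in all, crops included, and the job is handed in when it is done.

Besides the shell and the picture viewer there is one more tool, called in YAML: its name, and indented under it one key for each argument. arm_command: Moves the arm, as the interface text tells. Its arguments: {"type":"object","properties":{"increments":{"type":"array","items":{"type":"number"}},"force":{"type":"number"}},"required":["increments"]}

```bash
mkdir -p pics
cat > h.py <<'E'
import numpy as np, cv2
from rig import env, vision, nets
def cam(n):
    i=vision.camera_info(n); R=cv2.Rodrigues(np.array(i['rvec'],float))[0]; return i,R,np.array(i['tvec'],float).ravel()
def to_world(c,u,v,d):
    i,R,t=c; p=np.array([(u-i['cx'])/i['fx']*d,(v-i['cy'])/i['fy']*d,d]); return R.T@(p-t)
def on_plane(c,u,v,z):
    i,R,t=c; r=R.T@np.array([(u-i['cx'])/i['fx'],(v-i['cy'])/i['fy'],1]); o=-R.T@t; return o+r*(z-o[2])/r[2]
def proj(c,P):
    i,R,t=c; q=(R@np.atleast_2d(P).T).T+t; return np.c_[q[:,0]/q[:,2]*i['fx']+i['cx'],q[:,1]/q[:,2]*i['fy']+i['cy']]
def cloud(c,d):
    i,R,t=c; v,u=np.indices(d.shape); P=np.stack([(u-i['cx'])/i['fx']*d,(v-i['cy'])/i['fy']*d,d],-1)
    return (P-t)@R
E
python3 - <<'E'
from h import *
print(env.observe(), env.grip_depth)
for n in ["top","scene"]:
    c=cam(n); im,d=vision.camera(n); print(n,c[0])
    cv2.imwrite(f"pics/{n}0.png",im[:,:,::-1])
    for t in ["rod","block","stand","jar","mug","cutter","nozzle"]:
        r=nets.trace(t,n)
        if r:
            m=r[0]['pixels']&(d>0); P=cloud(c,d)[m]
            print(t,round(r[0]['conf'],2),np.round(np.array(r[0]['location'])*[420,560]),m.sum(),np.percentile(P,[2,50,98],axis=0).round(0).tolist() if m.sum() else '')
    for t in ["cap_top","hole_floor","rod","block"]:
        r=nets.tip_of(t,n)
        if r: print('tip',t,round(r[0]['conf'],2),np.round(np.array(r[0]['location'])*[420,560],1))
E
```

```text
{'clock': 0.0, 'joint_pos': array([-1.23100994e+00,  2.41422554e-01,  3.70731329e-03,  1.33521735e+00,
        1.70143481e-05,  1.57082957e+00]), 'joint_velocities': array([-0.00055347,  0.00082905,  0.00097426, -0.00051098, -0.00026498,
        0.00017291]), 'tau': array([ 1.32551591e-03, -3.72315860e+01,  2.52410066e+01,  1.68679864e-02,
        4.03499229e-06,  8.38468281e-06]), 'ee_pos': array([ 166.41127144, -470.74082931,  200.90180886]), 'tool_rot': array([ 9.85605081e-01,  1.69060593e-01, -1.72229120e-04, -1.05418735e-03]), 'ft_force': array([-0.00091436,  0.65833941, -0.18195704]), 'ft_torque': array([-0.026144  ,  0.04914786,  0.01882043]), 'finger_force': 0.0, 'finger_gap': 0.9993238849459242} 18.700000000000003
top {'fx': 462.77598903152415, 'fy': 462.77598903152415, 'cx': 273.92015679091094, 'cy': 206.19903886081661, 'rvec': array([ 2.10068639, -2.14754739,  0.19381477]), 'tvec': array([  27.63344661,  644.55633844, 1436.79791589])}
rod 0.64 [244. 328.] 96 [[500.0, -159.0, 82.0], [511.0, -144.0, 131.0], [527.0, -131.0, 137.0]]
block 0.62 [250. 324.] 756 [[469.0, -190.0, 
[... 731 characters left out ...]
36128,  -88.12028939, 1416.59278242])}
rod 0.61 [228. 216.] 299 [[428.0, -164.0, -1.0], [522.0, -153.0, 94.0], [533.0, -34.0, 133.0]]
block 0.8 [245. 218.] 1140 [[476.0, -193.0, -0.0], [536.0, -170.0, 45.0], [562.0, -105.0, 51.0]]
stand 0.76 [200. 299.] 1596 [[516.0, 100.0, -0.0], [604.0, 172.0, 5.0], [672.0, 266.0, 134.0]]
jar 0.58 [152. 308.] 558 [[458.0, 425.0, 4.0], [496.0, 438.0, 66.0], [520.0, 486.0, 111.0]]
mug 0.58 [341. 145.] 2154 [[562.0, -515.0, -1.0], [608.0, -480.0, 57.0], [669.0, -439.0, 89.0]]
cutter 0.93 [256. 331.] 377 [[781.0, -55.0, -2.0], [810.0, -22.0, 16.0], [839.0, 4.0, 30.0]]
tip cap_top 0.56 [170.1 301.1]
tip hole_floor 0.78 [249.9 219.3]
tip block 0.75 [253.7 216.9]
```

```bash
python3 - <<'E'
import cv2,numpy as np
a=cv2.imread('pics/top0.png')[170:300,180:380]; b=cv2.imread('pics/scene0.png')[120:300,160:360]
a=cv2.resize(a,(462,300),interpolation=cv2.INTER_CUBIC); b=cv2.resize(b,(333,300),interpolation=cv2.INTER_CUBIC)
cv2.imwrite('pics/c0.png',np.hstack([a,b]))
E
python3 - <<'E'
from h import *
c=cam("top")
print(on_plane(c,217.4,217.5,135), on_plane(c,321.2,245.1,8),on_plane(c,323.4,246.2,0))
c=cam("scene"); print(on_plane(c,301.1,170.1,135), on_plane(c,219.3,249.9,8),on_plane(c,216.9,253.7,0))
c=cam("wrist"); print(-c[1].T@c[2], c[1])
E
```

```text
[599.72870478 186.7972511  135.        ] [ 520.79975372 -139.45069188    8.        ] [ 517.7802458  -147.38395293    0.        ]
[599.80326232 185.9190356  135.        ] [ 518.05772965 -142.20590949    8.        ] [ 516.08732485 -151.77479871    0.        ]
[ 240.73114853 -445.09318734  374.20699111] [[ 3.33033564e-01 -9.42914739e-01 -6.63993268e-04]
 [-8.96645883e-01 -3.16909321e-01  3.09183833e-01]
 [-2.91744419e-01 -1.02373227e-01 -9.51002059e-01]]
```

View pics/c0.png

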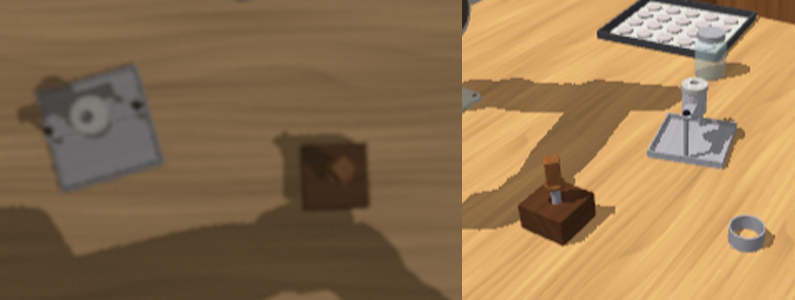

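arm_command:
  increments: [0, 0, 0, 0.9, -0.4, -0.12, 1, 0, 0, 0, 0.9, -0.4, -0.12, 1, 0, 0, 0, 0.9, -0.4, -0.12, 1, 0, 0, 0, 0.9, -0.4, -0.12, 1, 0, 0, 0, 0.9, -0.4, -0.12, 1, 0, 0, 0, 0.9, -0.4, -0.12, 1, 0, 0, 0, 0.9, -0.4, -0.12, 1, 0, 0, 0, 0.9, -0.4, -0.12, 1, 0, 0, 0, 0.9, -0.4, -0.12, 1, 0, 0, 0, 0.9, -0.4, -0.12, 1, 0, 0, 0, 0.9, -0.4, -0.12, 1, 0, 0, 0, 0.9, -0.4, -0.12, 1]

```text
clock: 2.4
ee_pos: [511.0, -145.1, 259.7]
tool_rot: [0.986, 0.169, 0.0, 0.0]
ft_force: [0.8, -0.5, -0.2]
finger_gap: 1.003
finger_force: 0.0
```

arm_command:
  increments: [0, 0, 0, 0, 0, 0, 1, 0, 0, 0, 0, 0, 0, 1]

```text
clock: 2.6
ee_pos: [510.3, -145.7, 259.0]
tool_rot: [0.985, 0.17, -0.0, 0.0]
ft_force: [0.3, -0.1, -0.2]
finger_gap: 1.002
finger_force: 0.0
```

Run:
```python
from h import *
c=cam("wrist"); im,d=vision.camera("wrist"); print(c[0]['fx'],c[0]['cx'],c[0]['cy'])
cv2.imwrite("pics/w1.png",im[:,:,::-1]); np.savez('w1.npz',d=d,R=c[1],t=c[2])
X=cloud(c,d)
for t in ["rod","block"]:
    r=nets.trace(t,"wrist")
    for q in r[:2]:
        m=q['pixels']&(d>0);P=X[m]
        print(t,q['conf'],np.array(q['location'])*[420,560],m.sum(),np.percentile(P,[2,50,98],axis=0).round(1).tolist())
r=nets.tip_of("hole_floor","wrist"); print(r and (r[0]['conf'],on_plane(c,r[0]['location'][1]*560,r[0]['location'][0]*420,8)))
def rect(lo,hi,name):
    m=(d>0)&(X[...,2]>lo)&(X[...,2]<hi)&(abs(X[...,0]-513)<80)&(abs(X[...,1]+145)<80)
    n,l,s,_=cv2.connectedComponentsWithStats(m.astype(np.uint8))
    k=1+np.argmax(s[1:,4]); P=X[l==k]
    print(name,s[k],P[:,2].mean(),cv2.minAreaRect(P[:,:2].astype(np.float32)),np.median(P,axis=0))
rect(127,140,'handle top'); rect(45,54,'block top')
```

```text
303.8172159312964 283.22769670239967 205.21194173016704
rod 0.61 [178.584 283.976] 988 [[487.1, -165.1, 49.9], [518.6, -146.2, 132.1], [530.3, -131.7, 134.6]]
block 0.96 [160.608 284.424] 4116 [[470.5, -190.5, 29.6], [525.3, -140.4, 50.4], [558.0, -103.9, 52.0]]
[]
handle top [273 170  29  29 552] 133.06299085516383 ((514.321533203125, -147.95956420898438), (24.15842056274414, 24.057445526123047), 40.35066604614258) [ 515.19840121 -147.67005718  133.18183148]
block top [ 242  123   90   90 4060] 50.44132194417873 ((512.8937377929688, -147.3973846435547), (90.43028259277344, 90.22445678710938), 0.6346302032470703) [ 522.83031919 -140.47771454   50.47286515]
```

View pics/w1.png

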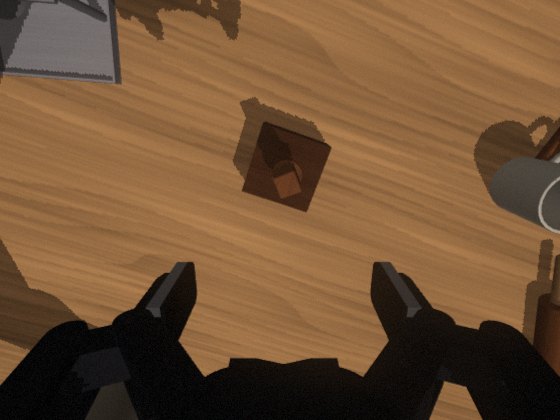

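arm_command:
  increments: [0, 0, -0.91, 0, 0, 0.5, 1, 0, 0, -0.91, 0, 0, 0.5, 1, 0, 0, -0.91, 0, 0, 0.5, 1, 0, 0, -0.91, 0, 0, 0.5, 1, 0, 0, 0, 0.06, 0.1, 0.5, 1, 0, 0, 0, 0, 0, 0.5, 1, 0, 0, 0, 0, 0, 0.5, 1, 0, 0, 0, 0, 0, 0.4, 1, 0, 0, 0, 0, 0, 0.275, 1, 0, 0, 0, 0, 0, 0, 1]

```text
clock: 3.8
ee_pos: [512.7, -148.2, 91.0]
tool_rot: [0.939, 0.344, -0.001, -0.001]
ft_force: [0.4, -0.5, 0.3]
finger_gap: 1.0
finger_force: 0.0
```

arm_command:
  increments: [0, 0, 0, 0, 0, 0, 0, 0, 0, 0, 0, 0, 0, 0, 0, 0, 0, 0, 0, 0, 0, 0, 0, 0, 0, 0, 0, 0, 0, 0, 0, 0, 0, 0, 0, 0, 0, 0, 0, 0, 0, 0, 0, 0, 0, 0, 0, 0, 0, 0, 0, 0, 0, 0, 0, 0]
  force: 70

```text
clock: 4.6
ee_pos: [515.2, -148.1, 93.4]
tool_rot: [0.939, 0.345, 0.001, 0.001]
ft_force: [0.2, -0.5, 5.9]
finger_gap: 0.257
finger_force: 70.4
```

arm_command:
  increments: [0, 0, 0, 0, 0, -0.2, 0, 0, 0, 0, 0, 0, -0.3, 0, 0, 0, 0, 0, 0, -0.3, 0, 0, 0, 0, 0, 0, -0.3, 0, 0, 0, 0, 0, 0, -0.5, 0, 0, 0, 0, 0, 0, -0.5, 0, 0, 0, 0, 0, 0, -0.5, 0, 0, 0, 0, 0, 0, -0.5, 0, 0, 0, 0, 0, 0, -0.5, 0, 0, 0, 0, 0, 0, -0.4, 0, 0, 0, 0, 0, 0, 0, 0]

```text
clock: 5.7
ee_pos: [515.9, -148.3, 255.8]
tool_rot: [0.939, 0.345, 0.002, 0.002]
ft_force: [-0.1, -0.1, -0.7]
finger_gap: 0.257
finger_force: 69.6
```

arm_command:
  increments: [0, 0, 0, 0.43, -0.42, 0, 0, 0, 0, 0, 0.43, -0.42, 0, 0, 0, 0, 0, 0.43, -0.42, 0, 0, 0, 0, 0, 0.43, -0.42, 0, 0, 0, 0, 0, 0.43, -0.42, 0, 0, 0, 0, 0, 0.43, -0.42, 0, 0, 0, 0, 0, 0.43, -0.42, 0, 0, 0, 0, 0, 0.43, -0.42, 0, 0, 0, 0, 0, 0.43, -0.42, 0, 0, 0, 0, 0, 0.43, -0.42, 0, 0, 0, 0, 0, 0.43, -0.42, 0, 0, 0, 0, 0, 0.43, -0.42, 0, 0]

```text
clock: 6.9
ee_pos: [540.8, 140.2, 251.6]
tool_rot: [0.939, 0.345, -0.001, -0.0]
ft_force: [0.0, -1.5, -2.3]
finger_gap: 0.255
finger_force: 69.6
```

arm_command:
  increments: [0, 0, 0, 0, 0, 0, 0, 0, 0, 0, 0, 0, 0, 0, 0, 0, 0, 0, 0, 0, 0]

```text
clock: 7.2
ee_pos: [541.0, 138.6, 252.0]
tool_rot: [0.939, 0.344, -0.001, 0.0]
ft_force: [0.3, 0.8, -1.4]
finger_gap: 0.261
finger_force: 69.6
```

Run:
```python
from h import *
c=cam("wrist"); im,d=vision.camera("wrist"); print(env.observe()['ee_pos'],env.observe()['tool_rot'])
cv2.imwrite("pics/w2.png",im[:,:,::-1]); np.savez('w2.npz',d=d,R=c[1],t=c[2])
X=cloud(c,d)
r=nets.tip_of("cap_top","wrist"); 
for q in r[:2]: print(q['conf'],np.array(q['location'])*[420,560],on_plane(c,q['location'][1]*560,q['location'][0]*420,135))
r=nets.trace("rod","wrist"); print(r and (r[0]['conf'],np.array(r[0]['location'])*[420,560],r[0]['pixels'].sum()))
m=(d>0)&(X[...,2]>129)&(X[...,2]<141)&(np.hypot(X[...,0]-600,X[...,1]-186)<45)
P=X[m]; print(m.sum(),P.mean(0),cv2.minEnclosingCircle(P[:,:2].astype(np.float32)))
# rim plane patch
u,v=proj(c,[600,186,135])[0]; print(u,v)
u,v=int(u),int(v); s=40
cr=im[max(0,v-s):v+s,u-s:u+s,::-1]
mk=np.where(m[max(0,v-s):v+s,u-s:u+s,None],cr,0)
cr=np.hstack([cv2.resize(cr,(400,400*cr.shape[0]//80),interpolation=cv2.INTER_CUBIC),cv2.resize(mk,(400,400*cr.shape[0]//80),interpolation=cv2.INTER_NEAREST)])
cv2.imwrite("pics/w2c.png",cr)
```

```text
[541.05910284 138.47899743 252.20045363] [ 9.38897961e-01  3.44195441e-01 -3.28079712e-04  1.03817054e-04]
0.96 [117.18  278.824] [590.83866836 186.96837683 135.        ]
(0.9, array([248.892, 285.712]), np.int64(4243))
2202 [592.6926494  183.43439203 135.37360626] ((591.6898803710938, 183.7439727783203), 26.129894256591797)
286.123501366844 109.89287801391829
```

View pics/w2.png

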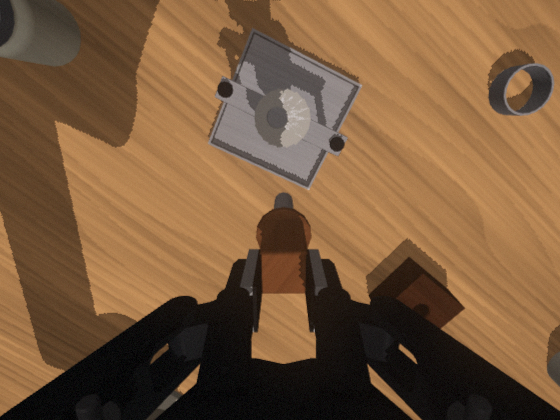

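View pics/w2c.png

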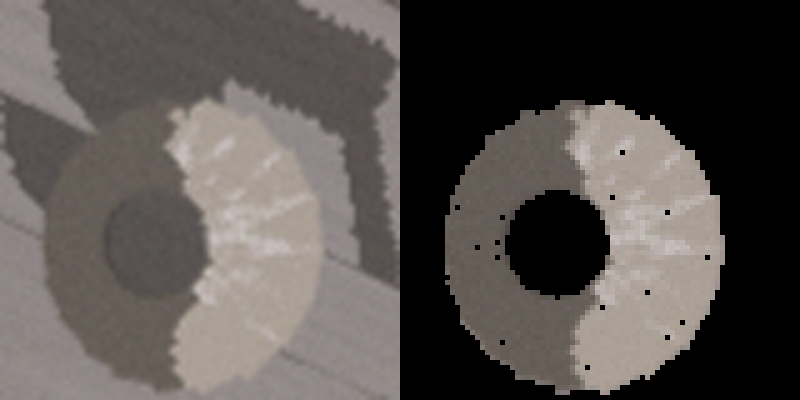

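```bash
cat > m.py <<'E'
from h import *
from scipy.optimize import least_squares
def measure(save=None):
    c=cam("wrist"); im,d=vision.camera("wrist"); o=env.observe(); X=cloud(c,d)
    r=nets.trace("rod","wrist"); px=r[0]['pixels']
    m=(d>0)&(X[...,2]>129)&(X[...,2]<141)&(np.hypot(X[...,0]-592,X[...,1]-184)<40)
    mm=cv2.morphologyEx(m.astype(np.uint8),cv2.MORPH_CLOSE,np.ones((3,3)))
    cs,h=cv2.findContours(mm,cv2.RETR_CCOMP,cv2.CHAIN_APPROX_NONE)
    for k,q in enumerate(cs):
        if len(q)<30: continue
        W=np.array([on_plane(c,a,b,135)[:2] for a,b in q[:,0]])
        f=least_squares(lambda p:np.hypot(*(W-p[:2]).T)-p[2],[*W.mean(0),15],loss='soft_l1',f_scale=.5)
        print('contour',len(q),'parent',h[0,k,3],f.x.round(2),np.abs(f.fun).mean().round(2))
    q=o['tool_rot']; a=2*np.arctan2(q[1],q[0]); ex=np.array([np.cos(a),np.sin(a)]); ey=np.array([np.sin(a),-np.cos(a)])
    L=X-o['ee_pos']; T=np.stack([L[...,:2]@ex,L[...,:2]@ey,L[...,2]],-1)
    g=px&(d>0)
    s=T[g]; s=s[(s[:,2]>-84)&(s[:,2]<-16)&(np.hypot(s[:,0],s[:,1])<20)]
    f=least_squares(lambda p:np.hypot(s[:,0]-p[0]-p[2]*(s[:,2]+50),s[:,1]-p[1]-p[3]*(s[:,2]+50))-8,[0,0,0,0],loss='soft_l1',f_scale=.5)
    print('shaft',len(s),s[:,2].min(),f.x.round(3),np.abs(f.fun).mean()); 
    p=f.x; foot=p[:2]+p[2:]*(-85+50); F=o['ee_pos'][:2]+foot[0]*ex+foot[1]*ey
    print('foot tool',foot.round(2),'world',F.round(2),'tcp',o['ee_pos'].round(2),'yaw',a.round(4))
    t=T[g]; t=t[(t[:,2]>-14)&(t[:,2]<2)&(t[:,0]>5)]
    f=least_squares(lambda p:np.hypot(t[:,0]-p[0],t[:,1]-p[1])-18,[0,0],loss='soft_l1') if len(t) else None
    if len(t):
        z=np.median(t[:,2]); print('collar pts',len(t),'z pct',np.percentile(t[:,2],[5,50,95]).round(1),'xmax',t[:,0].max(),'y',np.percentile(t[:,1],[0.5,99.5]).round(1))
if __name__=="__main__": measure(); measure()
E
python3 m.py
```

```text
contour 167 parent -1 [591.86 183.73  25.25] 0.33
contour 60 parent 0 [589.49 188.07   9.71] 0.19
shaft 219 -80.8358731385718 [-0.638 -0.368  0.003 -0.002] 0.14273493989103145
foot tool [-0.76 -0.3 ] world [540.52 138.25] tcp [541.29 138.51 252.5 ] yaw 0.7025
collar pts 644 z pct [-10.5  -7.    0.6] xmax 18.059693430690935 y [-16.7  15.3]
contour 165 parent -1 [591.89 183.77  25.23] 0.31
contour 61 parent 0 [589.52 188.07   9.77] 0.18
shaft 241 -83.80697917631349 [-0.677 -0.257  0.003  0.001] 0.14741103938892045
foot tool [-0.8  -0.31] world [540.53 138.48] tcp [541.34 138.76 252.54] yaw 0.7028
collar pts 643 z pct [-9.9 -7.   0.7] xmax 17.83072779304213 y [-15.7  16. ]
```

arm_command:
  increments: [0, 0, 0, 0.29, -0.05, 0.2, 0, 0, 0, 0, 0.29, -0.05, 0.2, 0, 0, 0, 0, 0.29, -0.05, 0.2, 0, 0, 0, 0, 0, 0, 0, 0, 0, 0, 0, 0, 0, 0, 0]

```text
clock: 8.05
ee_pos: [563.6, 166.9, 227.3]
tool_rot: [0.939, 0.345, -0.001, 0.0]
ft_force: [0.1, -0.6, -2.0]
finger_gap: 0.252
finger_force: 69.5
```

```bash
python3 m.py
```

```text
contour 171 parent -1 [592.05 183.94  25.37] 0.31
contour 61 parent 0 [589.92 188.61   9.42] 0.32
shaft 243 -83.6699076640374 [-0.588 -0.655  0.005  0.   ] 0.1292581079682339
foot tool [-0.77 -0.67] world [562.74 166.67] tcp [563.75 166.65 227.92] yaw 0.7043
collar pts 682 z pct [-11.3  -7.7   0.3] xmax 17.977302127078516 y [-17.   15.8]
contour 172 parent -1 [591.99 183.88  25.33] 0.32
contour 60 parent 0 [589.91 188.5    9.46] 0.23
shaft 237 -83.97450288739677 [-0.534 -0.506  0.005 -0.   ] 0.14785310522599435
foot tool [-0.72 -0.49] world [563.07 166.29] tcp [563.94 166.38 228.69] yaw 0.7038
collar pts 658 z pct [-10.2  -7.2   0.6] xmax 17.98145033634334 y [-16.8  15.6]
```

arm_command:
  increments: [0, 0, 0, 0.29, 0, 0, 0, 0, 0, 0, 0.29, 0.01, 0, 0, 0, 0, 0, 0.28, 0, 0, 0, 0, 0, 0, 0, 0, 0, 0, 0, 0, 0, 0, 0, 0, 0]

```text
clock: 8.75
ee_pos: [590.2, 188.1, 228.6]
tool_rot: [0.939, 0.345, -0.0, 0.0]
ft_force: [0.4, 0.2, -2.5]
finger_gap: 0.256
finger_force: 69.6
```

arm_command:
  increments: [0, 0, 0, 0, 0, 0.05, 0, 0, 0, 0, 0, 0, 0.05, 0, 0, 0, 0, 0, 0, 0.05, 0, 0, 0, 0, 0, 0, 0.05, 0, 0, 0, 0, 0, 0, 0.05, 0, 0, 0, 0, 0, 0, 0.025, 0, 0, 0, 0, 0, 0, 0.025, 0]

```text
clock: 9.45
ee_pos: [590.4, 188.4, 216.3]
tool_rot: [0.939, 0.345, -0.0, -0.0]
ft_force: [-0.5, 0.1, -1.6]
finger_gap: 0.256
finger_force: 69.6
```

arm_command:
  increments: [0, 0, 0, 0, 0, 0.025, 0, 0, 0, 0, 0, 0, 0.025, 0, 0, 0, 0, 0, 0, 0.025, 0, 0, 0, 0, 0, 0, 0.025, 0, 0, 0, 0, 0, 0, 0.025, 0, 0, 0, 0, 0, 0, 0.025, 0]

```text
clock: 10.05
ee_pos: [590.4, 188.4, 210.4]
tool_rot: [0.939, 0.345, 0.0, -0.0]
ft_force: [-0.0, -0.7, -1.8]
finger_gap: 0.256
finger_force: 69.6
```

arm_command:
  increments: [0, 0, 0, 0, 0, 0.04, 0, 0, 0, 0, 0, 0, 0.04, 0, 0, 0, 0, 0, 0, 0.04, 0, 0, 0, 0, 0, 0, 0.04, 0, 0, 0, 0, 0, 0, 0.04, 0, 0, 0, 0, 0, 0, 0.04, 0, 0, 0, 0, 0, 0, 0.04, 0, 0, 0, 0, 0, 0, 0.04, 0, 0, 0, 0, 0, 0, 0.04, 0]

```text
clock: 10.95
ee_pos: [590.4, 188.4, 195.9]
tool_rot: [0.939, 0.345, 0.0, -0.0]
ft_force: [-0.1, -0.1, -2.2]
finger_gap: 0.256
finger_force: 69.6
```

arm_command:
  increments: [0, 0, 0, 0, 0, 0.02, 0, 0, 0, 0, 0, 0, 0.02, 0, 0, 0, 0, 0, 0, 0.02, 0, 0, 0, 0, 0, 0, 0.02, 0, 0, 0, 0, 0, 0, 0.02, 0, 0, 0, 0, 0, 0, 0.02, 0, 0, 0, 0, 0, 0, 0.02, 0, 0, 0, 0, 0, 0, 0.02, 0, 0, 0, 0, 0, 0, 0.02, 0, 0, 0, 0, 0, 0, 0.02, 0]

```text
clock: 11.95
ee_pos: [591.0, 188.7, 189.5]
tool_rot: [0.939, 0.345, 0.001, -0.0]
ft_force: [-1.2, -0.4, 5.9]
finger_gap: 0.256
finger_force: 70.5
```

arm_command:
  increments: [0, 0, 0, 0, 0, 0.015, 0, 0, 0, 0, 0, 0, 0.015, 0, 0, 0, 0, 0, 0, 0.015, 0, 0, 0, 0, 0, 0, 0.015, 0, 0, 0, 0, 0, 0, 0.015, 0, 0, 0, 0, 0, 0, 0.015, 0]

```text
clock: 12.55
ee_pos: [590.9, 188.6, 185.3]
tool_rot: [0.939, 0.345, 0.001, -0.0]
ft_force: [-0.5, 0.5, 4.2]
finger_gap: 0.259
finger_force: 70.2
```

arm_command:
  increments: [0, 0, 0, 0, 0, 0.015, 0, 0, 0, 0, 0, 0, 0.015, 0, 0, 0, 0, 0, 0, 0.015, 0, 0, 0, 0, 0, 0, 0.015, 0, 0, 0, 0, 0, 0, 0.015, 0, 0, 0, 0, 0, 0, 0.015, 0]

```text
clock: 13.15
ee_pos: [590.4, 188.3, 180.5]
tool_rot: [0.939, 0.345, -0.0, 0.0]
ft_force: [0.9, -0.1, 1.7]
finger_gap: 0.256
finger_force: 69.9
```

arm_command:
  increments: [0, 0, 0, 0, 0, 0.015, 0, 0, 0, 0, 0, 0, 0.015, 0, 0, 0, 0, 0, 0, 0.015, 0, 0, 0, 0, 0, 0, 0.015, 0, 0, 0, 0, 0, 0, 0.015, 0, 0, 0, 0, 0, 0, 0.015, 0, 0, 0, 0, 0, 0, 0.015, 0, 0, 0, 0, 0, 0, 0.015, 0, 0, 0, 0, 0, 0, 0.015, 0, 0, 0, 0, 0, 0, 0.015, 0]

```text
clock: 14.15
ee_pos: [590.4, 188.4, 174.8]
tool_rot: [0.939, 0.345, -0.0, -0.0]
ft_force: [-0.4, 0.5, 1.1]
finger_gap: 0.252
finger_force: 69.9
```

arm_command:
  increments: [0, 0, 0, 0, 0, 0.015, 0, 0, 0, 0, 0, 0, 0.015, 0, 0, 0, 0, 0, 0, 0.015, 0, 0, 0, 0, 0, 0, 0.015, 0, 0, 0, 0, 0, 0, 0.015, 0, 0, 0, 0, 0, 0, 0.015, 0]

```text
clock: 14.75
ee_pos: [590.4, 188.4, 171.1]
tool_rot: [0.939, 0.345, 0.0, -0.0]
ft_force: [0.4, 0.1, 1.5]
finger_gap: 0.251
finger_force: 69.9
```

arm_command:
  increments: [0, 0, 0, 0, 0, 0.015, 0, 0, 0, 0, 0, 0, 0.015, 0, 0, 0, 0, 0, 0, 0.015, 0, 0, 0, 0, 0, 0, 0.015, 0, 0, 0, 0, 0, 0, 0.015, 0, 0, 0, 0, 0, 0, 0.015, 0, 0, 0, 0, 0, 0, 0.015, 0, 0, 0, 0, 0, 0, 0.015, 0, 0, 0, 0, 0, 0, 0.015, 0, 0, 0, 0, 0, 0, 0.015, 0]

```text
clock: 15.75
ee_pos: [590.3, 188.4, 165.1]
tool_rot: [0.939, 0.345, -0.0, -0.0]
ft_force: [-0.6, -0.2, -1.4]
finger_gap: 0.258
finger_force: 69.6
```

arm_command:
  increments: [0, 0, 0, 0, 0, 0.015, 0, 0, 0, 0, 0, 0, 0.015, 0, 0, 0, 0, 0, 0, 0.015, 0, 0, 0, 0, 0, 0, 0.015, 0, 0, 0, 0, 0, 0, 0.015, 0, 0, 0, 0, 0, 0, 0.015, 0, 0, 0, 0, 0, 0, 0.015, 0, 0, 0, 0, 0, 0, 0.015, 0, 0, 0, 0, 0, 0, 0.015, 0]

```text
clock: 16.65
ee_pos: [590.4, 188.4, 159.8]
tool_rot: [0.939, 0.345, -0.0, 0.0]
ft_force: [0.3, -1.2, -1.5]
finger_gap: 0.257
finger_force: 69.6
```

Run:
```python
from h import *
out=[]
for n in ["scene","wrist","top"]:
    c=cam(n); im,d=vision.camera(n); r=nets.trace("nozzle",n)
    for q in r[:2]:
        m=q['pixels']&(d>0); print(n,q['conf'],m.sum(),np.array(q['location'])*[420,560],np.percentile(cloud(c,d)[m],[5,50,95],axis=0).round(0).tolist() if m.any() else '')
    u,v=proj(c,[592,184,40])[0].astype(int); s=45 if n!="wrist" else 90
    u=int(np.clip(u,s,559-s)); v=int(np.clip(v,s,419-s)); print(n,'crop',u-s,v-s)
    out.append(cv2.resize(im[v-s:v+s,u-s:u+s,::-1],(260,260),interpolation=cv2.INTER_CUBIC))
cv2.imwrite("pics/n1.png",np.hstack(out))
```

```text
scene 0.43 91 [199.5 299.6] [[592.0, 157.0, 7.0], [604.0, 165.0, 38.0], [612.0, 183.0, 48.0]]
scene crop 253 150
wrist crop 198 101
top 0.52 791 [219.912 237.216] [[540.0, 108.0, -1.0], [598.0, 139.0, 6.0], [668.0, 168.0, 111.0]]
top crop 176 179
```

View pics/n1.png

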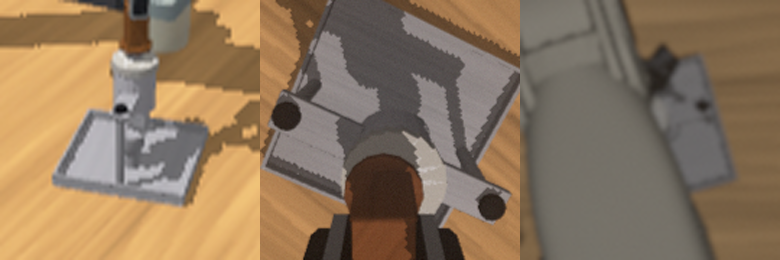

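arm_command:
  increments: [0, 0, 0, 0, 0, -0.05, 0, 0, 0, 0, 0, 0, -0.1, 0, 0, 0, 0, 0, 0, -0.2, 0, 0, 0, 0, 0, 0, -0.2, 0, 0, 0, 0, 0, 0, -0.2, 0, 0, 0, 0, 0, 0, -0.25, 0, 0, 0, 0, 0, 0, -0.25, 0, 0, 0, 0, 0, 0, -0.25, 0, 0, 0, 0, 0, 0, -0.25, 0, 0, 0, 0, 0, 0, -0.25, 0, 0, 0, 0, 0, 0, -0.25, 0, 0, 0, 0, 0, 0, 0, 0]

```text
clock: 18.15
ee_pos: [591.3, 188.7, 251.9]
tool_rot: [0.939, 0.345, 0.002, 0.0]
ft_force: [0.3, 0.6, -1.8]
finger_gap: 0.253
finger_force: 69.6
```

arm_command:
  increments: [0, 0, 0, -0.574, 0.431, 0, 0, 0, 0, 0, -0.574, 0.431, 0, 0, 0, 0, 0, -0.574, 0.431, 0, 0, 0, 0, 0, -0.574, 0.431, 0, 0, 0, 0, 0, -0.574, 0.431, 0, 0, 0, 0, 0, -0.574, 0.431, 0, 0, 0, 0, 0, -0.574, 0.431, 0, 0, 0, 0, 0, -0.574, 0.431, 0, 0, 0, 0, 0, -0.574, 0.431, 0, 0, 0, 0, 0, -0.574, 0.431, 0, 0, 0, 0, 0, -0.574, 0.431, 0, 0, 0, 0, 0, -0.574, 0.431, 0, 0]

```text
clock: 19.35
ee_pos: [513.6, -148.7, 249.5]
tool_rot: [0.939, 0.345, -0.0, -0.0]
ft_force: [0.6, 0.1, -2.1]
finger_gap: 0.255
finger_force: 69.6
```

arm_command:
  increments: [0, 0, 0, 0, 0, 0.5, 0, 0, 0, 0, 0, 0, 0.5, 0, 0, 0, 0, 0, 0, 0.5, 0, 0, 0, 0, 0, 0, 0.5, 0, 0, 0, 0, 0, 0, 0.3, 0, 0, 0, 0, 0, 0, 0, 0, 0, 0, 0, 0, 0, 0, 0]

```text
clock: 20.05
ee_pos: [514.4, -147.6, 158.2]
tool_rot: [0.939, 0.345, 0.0, 0.0]
ft_force: [0.2, 0.6, -0.9]
finger_gap: 0.256
finger_force: 69.5
```

Run:
```python
from h import *
c=cam("wrist"); im,d=vision.camera("wrist"); X=cloud(c,d); o=env.observe()
cv2.imwrite("pics/w3.png",im[:,:,::-1])
m=(d>0)&(X[...,2]>44)&(X[...,2]<56)&(abs(X[...,0]-513)<60)&(abs(X[...,1]+147)<60)
P=X[m]; print(m.sum(),cv2.minAreaRect(P[:,:2].astype(np.float32)),P[:,2].mean()); print(o['ee_pos'],o['ft_force'])
r=nets.trace("rod","wrist")[0]; g=r['pixels']&(d>0)
q=o['tool_rot']; a=2*np.arctan2(q[1],q[0]); s=(X-o['ee_pos'])[g]; s=s[(s[:,2]>-90)&(s[:,2]<-16)&(np.hypot(s[:,0],s[:,1])<25)]
from scipy.optimize import least_squares
f=least_squares(lambda p:np.hypot(s[:,0]-p[0]-p[2]*(s[:,2]+50),s[:,1]-p[1]-p[3]*(s[:,2]+50))-8,[0,0,0,0],loss='soft_l1',f_scale=.5)
print('foot rel world',f.x,s[:,2].min(),o['ee_pos'][:2]+f.x[:2]-35*f.x[2:])
```

```text
6470 ((513.0780029296875, -147.3719940185547), (90.51253509521484, 90.35053253173828), 0.5779988169670105) 50.36978321376309
[ 514.90840679 -147.75391662  158.7363523 ] [ 0.84814601 -0.85479054 -2.39131106]
foot rel world [-1.06803329 -0.00987316  0.00406124  0.001445  ] -85.62900788632729 [ 513.69823004 -147.8143649 ]
```

View pics/w3.png

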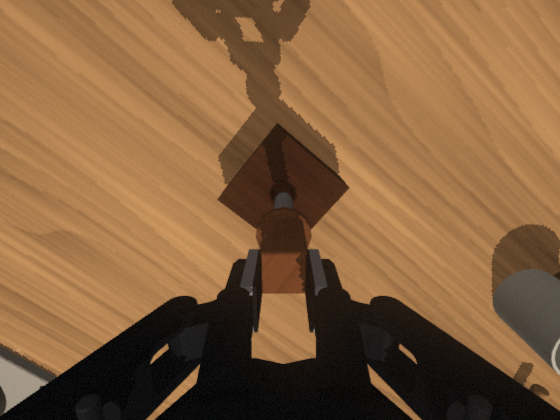

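arm_command:
  increments: [0, 0, 0, 0, 0, 0.3, 0, 0, 0, 0, 0, 0, 0.25, 0, 0, 0, 0, 0, 0, 0.25, 0, 0, 0, 0, 0, 0, 0.25, 0, 0, 0, 0, 0, 0, 0.2, 0, 0, 0, 0, 0, 0, 0.15, 0, 0, 0, 0, 0, 0, 0.1, 0, 0, 0, 0, 0, 0, 0.05, 0, 0, 0, 0, 0, 0, 0.02, 0, 0, 0, 0, 0, 0, 0.02, 0]

```text
clock: 21.15
ee_pos: [514.6, -147.7, 94.5]
tool_rot: [0.939, 0.345, 0.0, 0.0]
ft_force: [0.5, -0.2, -2.2]
finger_gap: 0.256
finger_force: 69.6
```

arm_command:
  increments: [0, 0, 0, 0, 0, 0.02, 0, 0, 0, 0, 0, 0, 0.02, 0, 0, 0, 0, 0, 0, 0, 0]

```text
clock: 21.45
ee_pos: [514.7, -147.7, 93.4]
tool_rot: [0.939, 0.345, 0.001, 0.0]
ft_force: [-0.1, 0.5, 2.5]
finger_gap: 0.256
finger_force: 70.1
```

arm_command:
  increments: [0, 0, 0, 0, 0, 0, 0.4, 0, 0, 0, 0, 0, 0, 0.6, 0, 0, 0, 0, 0, 0, 0.8, 0, 0, 0, 0, 0, 0, 1, 0, 0, 0, 0, 0, 0, 1, 0, 0, 0, 0, 0, 0, 1, 0, 0, 0, 0, 0, 0, 1]

```text
clock: 22.15
ee_pos: [514.2, -147.6, 92.6]
tool_rot: [0.939, 0.345, -0.0, -0.0]
ft_force: [0.5, -0.3, 0.9]
finger_gap: 0.999
finger_force: 0.0
```

arm_command:
  increments: [0, 0, 0, 0, 0, -0.2, 1, 0, 0, 0, 0, 0, -0.3, 1, 0, 0, 0, 0, 0, -0.4, 1, 0, 0, 0, 0, 0, -0.5, 1, 0, 0, 0, 0, 0, -0.5, 1, 0, 0, 0, 0, 0, -0.5, 1, 0, 0, 0, 0, 0, -0.5, 1, 0, 0, 0, 0, 0, -0.5, 1, 0, 0, 0, 0, 0, -0.5, 1, 0, 0, 0, 0, 0, -0.3, 1]

```text
clock: 23.15
ee_pos: [515.0, -147.8, 263.9]
tool_rot: [0.939, 0.345, 0.002, 0.001]
ft_force: [0.6, 0.2, -0.5]
finger_gap: 1.002
finger_force: 0.0
```

arm_command:
  increments: [0, 0, 0, -0.5, 0.5, 0, 1, 0, 0, 0, -0.5, 0.5, 0, 1, 0, 0, 0, -0.5, 0.5, 0, 1, 0, 0, 0, -0.5, 0.5, 0, 1, 0, 0, 0, 0, 0, 0, 1, 0, 0, 0, 0, 0, 0, 1]

```text
clock: 23.75
ee_pos: [504.9, -260.7, 261.4]
tool_rot: [0.939, 0.344, 0.0, 0.0]
ft_force: [-0.2, -0.3, 0.0]
finger_gap: 0.999
finger_force: 0.0
```

Run:
```python
from h import *
out=[]
for n,P0,s in [("wrist",[513,-147,100],80),("top",[592,184,40],50),("scene",[592,184,40],45)]:
    c=cam(n); im,d=vision.camera(n); X=cloud(c,d)
    if n=="wrist":
        m=(d>0)&(X[...,2]>127)&(X[...,2]<140)&(np.hypot(X[...,0]-513,X[...,1]+147)<40); print(m.sum(),cv2.minAreaRect(X[m][:,:2].astype(np.float32)),X[m][:,2].mean())
    else:
        for t in ["nozzle","jar","mug","cutter","rod"]:
            r=nets.trace(t,n)
            if r: m=r[0]['pixels']&(d>0); print(n,t,round(r[0]['conf'],2),np.round(np.percentile(X[m],[2,50,98],axis=0)).tolist())
    u,v=proj(c,P0)[0].astype(int); u=int(np.clip(u,s,559-s)); v=int(np.clip(v,s,419-s)); print(n,u-s,v-s)
    out.append(cv2.resize(im[v-s:v+s,u-s:u+s,::-1],(266,266),interpolation=cv2.INTER_CUBIC))
cv2.imwrite("pics/f1.png",np.hstack(out))
```

```text
703 ((514.31494140625, -147.88836669921875), (23.516616821289062, 24.103050231933594), 40.215396881103516) 133.10320951659534
wrist 125 25
top jar 0.64 [[446.0, 429.0, 14.0], [479.0, 452.0, 107.0], [514.0, 494.0, 116.0]]
top cutter 0.54 [[778.0, -45.0, 2.0], [788.0, -23.0, 18.0], [837.0, -3.0, 35.0]]
top 171 174
scene nozzle 0.59 [[589.0, 157.0, 3.0], [604.0, 165.0, 38.0], [614.0, 188.0, 49.0]]
scene jar 0.92 [[459.0, 425.0, 6.0], [496.0, 438.0, 68.0], [520.0, 479.0, 110.0]]
scene mug 0.64 [[562.0, -515.0, 3.0], [609.0, -480.0, 58.0], [669.0, -440.0, 89.0]]
scene cutter 0.68 [[783.0, -55.0, -2.0], [811.0, -27.0, 16.0], [839.0, 4.0, 29.0]]
scene rod 0.68 [[507.0, -164.0, 47.0], [523.0, -154.0, 100.0], [534.0, -136.0, 132.0]]
scene 253 150
```

View pics/f1.png

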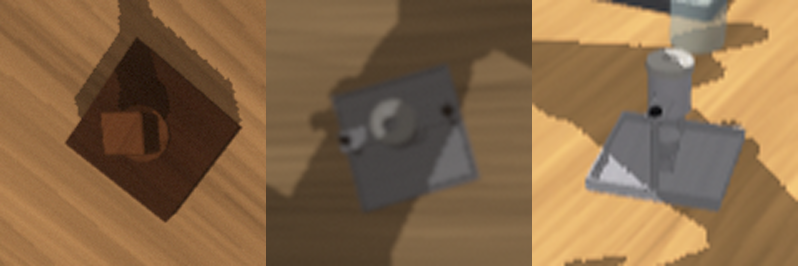

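```bash
python3 -c "
from rig import env
print(env.finish_job())"
```

```text
the job is handed in; nothing more can be done
None
```

The job is handed in at about 24 s on the robot's clock: the nozzle dropped into the tray under a gentle push (no more than 6 N in the readings), the rod stands upright in its block again, and the jar, mug and cutter show at their starting places.

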